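Wide scraper off its hook and into the tool pot

TASK

Three plaster tools hang on the hooks of the wooden stand. Lift the one with the wide square blade up and off its hook and lower it, blade down, right into the open round pot before letting go, so that it stands in the pot. Leave the other two tools hanging and the pot standing upright where it is.

Things in the scene. Friction and masses are not known exactly. Their poses are not given: they have to be found in the camera images.
- scraper_mid (a point): Middle (half-way up) of the wide scraper: 170 mm long, 90 g, hanging plumb. z up, y across its width, x along the hook towards the stand. Above z 0 a flat wooden handle 30 mm wide (y), 10 mm thick, with a hanging slot 18 mm wide from z +39 to +75; below a steel blade 50 mm wide, square-ended, to z -85. Fingers closing along y on the handle's edges at z +45 to +60 straddle the hook freely.
- pot: Open round tool pot of pale glazed stoneware, upright on the table, empty: 107 mm outside diameter at the rim, inner diameter 94 mm or more, rim 120 mm high, inner floor 6 mm up, 400 g. Origin at the centre of its underside, z up.
- trowel_mid (a point): Middle of a bystander tool with a small pointed diamond blade 48 mm wide; handle, length, axes as the scraper's. The three hang in any order, 105 mm apart. Each hook is a level 6 mm bar along x, axis 72 mm above the tool's middle, its tip about 25 mm off on the -x side turned up to 15 mm above the axis: raise a tool 13 to 28 mm, then draw it 35 mm or more to -x.
- filling_knife_mid (a point): Middle of a bystander tool with a narrow straight blade 18 mm wide; handle, length, axes as the scraper's. The wooden stand is fixed; the crossbar that bears the hooks is about 48 mm behind the tools (+x), its top 14 mm above the hooks' axes.
Not all that is in view belongs to the job. There is more than one size of the pot; the one meant has the size given above. What is shaped like the part that bears scraper_mid but blue is not meant.

How it is judged:
On the way:
1. the scraper, still held, is lowered blade down into the pot to within about 35 mm of its floor (contact force between scraper and the fingers above 0.5 N and z of scraper_mid in the frame of pot below 0.125 m and horizontal distance between scraper_mid and pot below 0.05 m and angle between scraper_mid's own z axis and vertical below 0.8 rad), for 0.1 s.
At the end, for the whole second after the job is handed in: The wide scraper rests blade down in the pot: its middle under 105 mm high in it and within 50 mm of its axis, leaning under 48 degrees; the pot is upright and within 60 mm of its start; the other two tools hang within 40 mm of theirs (horizontal distance between scraper_mid and pot below 0.05 m and z of scraper_mid in the frame of pot below 0.105 m and angle between scraper_mid's own z axis and vertical below 0.85 rad and linear speed of scraper below 0.05 m/s and angle between pot's own z axis and vertical below 0.15 rad and distance of pot from where it was at the start of the episode below 0.06 m and distance of each of trowel_mid, filling_knife_mid from where it was at the start of the episode below 0.04 m); the robot touches nothing.
It fails at once if one of the other two tools is taken or knocked off its hook (distance of any of trowel_mid, filling_knife_mid from where it was at the start of the episode above 0.06 m).
It fails at once if the pot is tipped over (angle between pot's own z axis and vertical above 0.5 rad).
It also fails if it takes over 45 s, if anything falls off the work surface, if the arm or the gripper's body presses on something with over 40 N, if the wrist force passes 120 N, or if a joint passes its speed limit or range.

ROBOT

A 7-joint arm with a two-finger parallel gripper is mounted at the origin on a cart in front of the work surface, level with it; the furniture and walls round the work are solid. World frame = base frame: x ahead of the robot, y to its left, z up, the work surface at z = 0. Lengths are in m, angles in rad, forces in N, time in s.
With the tool pointing down it reaches from about 0.4 to 0.85 m from the base axis. Payload 10.4 kg.
Tool frame: the origin (TCP) lies at the very end of the fingers, on their centre line; the grasp point (between the pads) lies 19 mm behind it; z points along the fingers, y is the direction in which the jaws open and shut (so a half turn about z gives the same grasp; the last joint's range is limited). The gripper opens to 85 mm and grips with 20 to 120 N. Pads are 22 mm wide; open, the fingers measure 114 mm over their backs; the gripper's body (76 mm by 85 mm) begins 54 mm behind the grasp point. The pads swing forward as they close: fully open they stand 13 mm farther back than shut.
Start: joints at [1.254, 0.332, -0.065, 1.46, 0.022, 1.35, -0.088], TCP at [0.181, -0.598, 0.231] pointing down, gripper open.
Joint ranges: [-2.6, 2.6], [-0.5, 2.12], [-1.47, 1.34], [0.16, 2.42], [-1.27, 4.41], [0.06, 2.06], [-2.6, 2.6]. Speed limits (rad/s): [2.22, 2.22, 2.79, 2.79, 3.14, 3.14, 3.14].

INTERFACE

Orientations are given as a unit quaternion [x, y, z, w].
In Python, from workcell import get_obs, camera, camera_info, hand_in gives the robot as it stands.
- The arm moves only by the tool move_arm, never from a script. Its argument "moves" is a list of rows, each a list of 3 entries, a list of its own where there are three numbers: the shift along the tool's x, y, z in units of 25 mm (1.0 is 25 mm), then the turn, a rotation vector about the tool's x, y, z in degrees, then the opening, from 0 (shut) to 1 (fully open). A call has 1 to 5 rows; each row shifts and turns the commanded pose from where the row before left it, along the tool's axes as they then stand; what a row does not reach is not made up. A row lasts 1/8 s, in which the tool goes at most 62.5 mm and 10.7 degrees, less where a joint would pass 70% of its speed; a pose out of reach is approached as far as the arm can. A call is refused whole if a number of a shift passes 1 or a number of a turn 10.7, either way. A call with a gripper value outside its range is refused whole. The fingers move at their own pace and stop on an object; "squeeze" is the grip in N (left out, the last holds). Time passes only in rows, so rows that do not move let the fingers close. It gives the time, the measured TCP pose, the force and the opening at its end, in the units of the state.
- get_obs(): the state, without advancing time (a new reading comes with each control period).
- camera(name): name is "scene" or "side" or "wrist"; returns the picture (384x512x3 uint8, red, green, blue); there is no depth.
- camera_info(name): a dict with "fx", "fy", "cx", "cy" (pixels), "D" ([k1, k2, p1, p2, k3] as OpenCV has them; the pictures are not rectified), "origin" and "rotation" of the camera in the world. Camera axes: x right, y down, z forward; pixel columns grow to the right and rows downward; lengths in m; the calibration is good to about 2 mm. A picture is of the moment at which its call begins: read the wrist's pose just before it. camera_info takes no time and is no camera call; for the wrist camera it gives the pose at the moment of the call.
- hand_in(): hands the job in, once; it reports no verdict.
The state is a dict: "clock": time; "joint_pos": joint angles; "joint_velocities": joint speeds; "tau": joint torques, N m; "position": TCP position; "ee_rot": TCP orientation; "ft_force": force on the tool from outside, world axes, zero at the start; "torque": the same for the moment, N m; "grip_width": opening from 0.0 (shut) to 1.0 (fully open).
Only numpy, scipy, OpenCV 4.12 (cv2) and the standard library are available. Lean on these libraries where they do the work, as an engineer would, in place of code of your own. Each camera call takes 0.05 s, during which the arm holds its last target. There are 200 camera calls.

## Working session

There is one attempt and no reset: what is moved stays moved. The work goes in short steps, Python scripts to look and compute and a tool call to move; the robot and the scene stay as the last step left them, time stands still between calls to the robot, and variables do not carry over. Pictures are saved under pics/ and viewed, about 8 in all and at most 12, crops included, and the job is handed in when it is done.

Besides the shell and the picture viewer there is one more tool, called by a JSON object that holds its "fn" and its "kwargs". move_arm: Moves the arm, as the interface text tells. Its arguments: {"type":"object","properties":{"moves":{"type":"array","items":{"type":"array"}},"squeeze":{"type":"number"}},"required":["moves"]}

```bash
mkdir -p pics
cat > h.py <<'E'
from workcell import get_obs,camera,camera_info,hand_in
import numpy as np,cv2
def snap(n,f):
    i=camera_info(n);im=camera(n);cv2.imwrite('pics/'+f,im[:,:,::-1]);return im,i
def ray(i,uv):
    K=np.array([[i['fx'],0,i['cx']],[0,i['fy'],i['cy']],[0,0,1.]])
    p=cv2.undistortPoints(np.array([[uv]],float),K,np.array(i['D'],float))[0,0]
    d=np.array(i['rotation'])@[p[0],p[1],1];return np.array(i['origin']),d/np.linalg.norm(d)
def onplane(i,uv,z,ax=2):
    o,d=ray(i,uv);return o+d*(z-o[ax])/d[ax]
def tri(i1,a,i2,b):
    o1,d1=ray(i1,a);o2,d2=ray(i2,b)
    s=np.linalg.lstsq(np.c_[d1,-d2],o2-o1,rcond=None)[0]
    p,q=o1+s[0]*d1,o2+s[1]*d2;return (p+q)/2,np.linalg.norm(p-q)
E
python3 - <<'E'
from h import *
np.set_printoptions(precision=3,suppress=True)
a,i=snap('scene','s1.png');b,j=snap('side','d1.png')
for k in(i,j):print(k)
o=get_obs();print(o)
E
```

```text
{'fx': 364.7894541172648, 'fy': 364.7894541172648, 'cx': 256.77549839359466, 'cy': 187.88361773928236, 'D': array([-0.038,  0.   ,  0.   ,  0.   ,  0.   ]), 'origin': array([0.05 , 0.568, 1.101]), 'rotation': array([-0.344,  0.879, -0.312,  0.112])}
{'fx': 435.90591955996695, 'fy': 435.90591955996695, 'cx': 255.64705815226637, 'cy': 188.80576716534605, 'D': array([-0.078,  0.   ,  0.   ,  0.   ,  0.   ]), 'origin': array([0.409, 0.925, 0.747]), 'rotation': array([-0.082,  0.878, -0.469,  0.044])}
{'clock': 0.1, 'joint_pos': array([ 1.254,  0.333, -0.065,  1.461,  0.022,  1.35 , -0.089]), 'joint_velocities': array([ 0.002, -0.002, -0.   , -0.003, -0.   , -0.001,  0.   ]), 'tau': array([  0.002, -62.674,   0.049, -39.243,   0.016,   0.007,  -0.   ]), 'position': array([ 0.181, -0.598,  0.231]), 'ee_rot': array([ 0.989,  0.146, -0.   , -0.001]), 'ft_force': array([0.693, 0.208, 0.164]), 'torque': array([-0.001,  0.01 , -0.002]), 'grip_width': 1.0010524737066975}
```

View pics/s1.png

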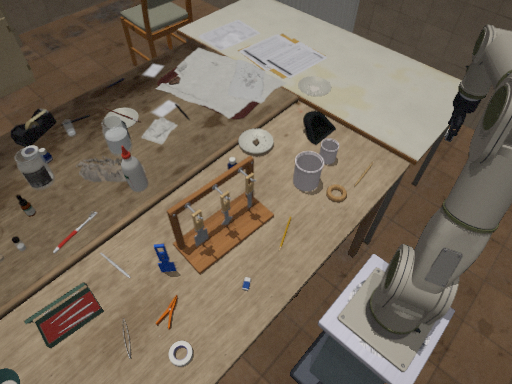

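View pics/d1.png

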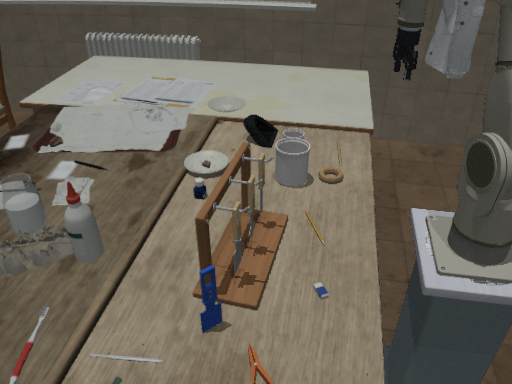

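The scene picture shows:
- Three hanging tools at scene px (200,228), (226,208) and (250,190).
- A blue look-alike scraper at (165,258).
- A large pot at (308,172) and a small pot at (330,152).

Next is a close crop of the tools and the pots.

```bash
sed -i "s/np.array(i\['rotation'\])@/Rotation.from_quat(i['rotation']).as_matrix()@/; 2a from scipy.spatial.transform import Rotation" h.py
python3 - <<'E'
from h import *
a=cv2.imread('pics/s1.png')[135:275,155:355];b=cv2.imread('pics/d1.png')[120:320,180:340]
a=cv2.resize(a,None,fx=2.2,fy=2.2,interpolation=cv2.INTER_CUBIC) if 0 else cv2.resize(a,(428,300),interpolation=cv2.INTER_CUBIC)
a=cv2.resize(cv2.imread('pics/s1.png')[160:270,165:285],(480,440),interpolation=cv2.INTER_CUBIC)
b=cv2.resize(cv2.imread('pics/d1.png')[140:300,195:275],(320,640),interpolation=cv2.INTER_CUBIC)[:600]
c=np.zeros((600,800,3),np.uint8);c[:440,:480]=a;c[:,480:]=b;cv2.imwrite('pics/c1.png',c)
i=camera_info('scene');j=camera_info('side')
for uv in[(294,165),(323,165),(308,157),(308,190)]:print('bigscene',onplane(i,uv,.12))
for uv in[(275,148),(310,148)]:print('bigside',onplane(j,uv,.12))
E
```

```text
bigscene [ 0.54085333 -0.19501271  0.12      ]
bigscene [ 0.46352121 -0.26789571  0.12      ]
bigscene [ 0.52802375 -0.26220342  0.12      ]
bigscene [ 0.43271748 -0.13725527  0.12      ]
bigside [ 0.56533003 -0.22203096  0.12      ]
bigside [ 0.46171107 -0.24157055  0.12      ]
```

View pics/c1.png

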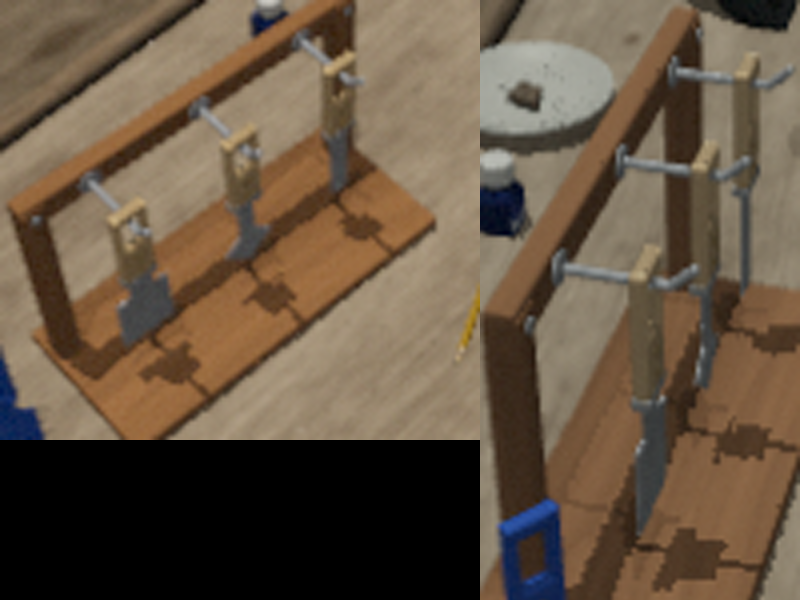

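Run:
```python
from h import *
np.set_printoptions(precision=4,suppress=True)
i=camera_info('scene');j=camera_info('side')
S=lambda u,v:(165+u/4-.4,160+v/4-.4); D=lambda u,v:(195+(u-480)/4-.4,140+v/4-.4)
for n,a,b in[('top',(128,207),(648,254)),('ferrule',(135,282),(648,404)),('bladebot',(147,325),(651,502)),('bl_l',(122,345),(638,530)),('bl_r',(172,305),(665,470)),
 ('hooktip',(147,232),(692,270)),('hookbase',(90,180),(558,265)),('hb2',(197,105),(621,160)),('hb3',(299,38),(673,71)),('top2',(239,132),(708,148)),('top3',(338,60),(748,62))]:
  p,e=tri(i,S(*a),j,D(*b));print(n,p,round(e,4))
p=[(294,165),(323,165)]
for cam,inf,pts in[('small scene',i,[(322,147),(339,147)])]:
  for z in(.08,.09,.1):print(z,[onplane(inf,q,z) for q in pts])
```

```text
top [0.5789 0.2269 0.2307] 0.0016
ferrule [0.5797 0.2333 0.136 ] 0.0023
bladebot [0.5818 0.2287 0.0605] 0.0
bl_l [0.5823 0.2556 0.0637] 0.0021
bl_r [0.5798 0.2024 0.0618] 0.0008
hooktip [0.5554 0.2304 0.2262] 0.0019
hookbase [0.6278 0.2236 0.2148] 0.0017
hb2 [0.6198 0.1203 0.2163] 0.0006
hb3 [0.6117 0.0148 0.2153] 0.0006
top2 [0.5682 0.1244 0.2322] 0.0009
top3 [0.5644 0.019  0.2289] 0.0004
0.08 [array([ 0.5402, -0.378 ,  0.08  ]), array([ 0.4908, -0.4249,  0.08  ])]
0.09 [array([ 0.5354, -0.3688,  0.09  ]), array([ 0.4865, -0.4151,  0.09  ])]
0.1 [array([ 0.5306, -0.3595,  0.1   ]), array([ 0.4822, -0.4054,  0.1   ])]
```

The wide scraper is the leftmost of the three, with its top at scene (197,212). Triangulation puts its blade at 53 mm wide and 170 mm long, and the hook row at -4.4° yaw, with the scraper middle at about (0.580, 0.229, 0.146). The big pot measures about 106 mm across and sits near (0.51, -0.23). The small pot is about 68 mm, so I reject it. Moving now, with a look down at the pot on the way.

{"fn": "move_arm", "kwargs": {"moves": [[[0,0,-1],[0,0,10.6],1],[[0,0,-1],[0,0,10.6],1],[[0.6,-1,0],[0,0,0],1],[[0.6,-1,0],[0,0,0],1],[[0.6,-1,0],[0,0,0],1]]}}

```text
clock: 0.72
position: [0.232, -0.5259, 0.2809]
ee_rot: [0.999, -0.038, -0.0, -0.0]
ft_force: [-0.6, 1.0, 0.4]
grip_width: 0.999
```

{"fn": "move_arm", "kwargs": {"moves": [[[0.6,-1,0],[0,0,0],1],[[0.6,-1,0],[0,0,0],1],[[0.6,-1,0],[0,0,0],1],[[0.6,-1,0],[0,0,0],1],[[0.6,-1,0],[0,0,0],1]]}}

```text
clock: 1.35
position: [0.3162, -0.407, 0.281]
ee_rot: [0.999, -0.038, -0.0, -0.0]
ft_force: [0.7, 1.1, -0.5]
grip_width: 0.997
```

{"fn": "move_arm", "kwargs": {"moves": [[[0.6,-1,0],[0,0,0],1],[[0.6,-1,0],[0,0,0],1],[[0.6,-1,0],[0,0,0],1],[[0.6,-1,0],[0,0,0],1],[[0.6,-1,0],[0,0,0],1]]}}

```text
clock: 1.98
position: [0.4005, -0.2881, 0.281]
ee_rot: [0.999, -0.038, -0.0, -0.0]
ft_force: [-0.2, -0.5, -0.7]
grip_width: 0.999
```

Run:
```python
from h import *
np.set_printoptions(precision=4,suppress=True)
a,i=snap('wrist','w1.png');print(i,get_obs()['joint_pos'])
```

```text
{'fx': 266.78257331236597, 'fy': 266.78257331236597, 'cx': 252.55990754330793, 'cy': 191.7513802553884, 'D': array([-0.0447,  0.    ,  0.    ,  0.    ,  0.    ]), 'origin': array([ 0.467 , -0.2938,  0.4233]), 'rotation': array([-0.6737,  0.7268,  0.0984, -0.0908])} [ 0.8324  0.0342 -0.3153  1.7064  0.0093  1.4028 -1.1267]
```

View pics/w1.png

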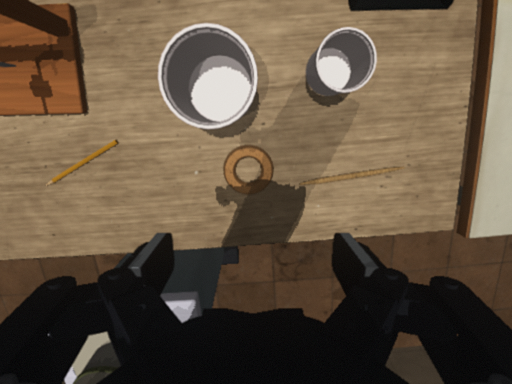

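Run:
```python
from h import *
np.set_printoptions(precision=4,suppress=True)
i=camera_info('wrist');a=cv2.imread('pics/w1.png')
for uv in[(160,76),(257,76),(208,24.5),(208,128)]:print(onplane(i,uv,.12))
```

```text
[ 0.5213 -0.194   0.12  ]
[ 0.5133 -0.2973  0.12  ]
[ 0.5668 -0.2506  0.12  ]
[ 0.4632 -0.2393  0.12  ]
```

{"fn": "move_arm", "kwargs": {"moves": [[[0,-1,0],[0,0,0],1],[[0,-1,0],[0,0,0],1],[[0,-1,0],[0,0,0],1],[[0,-1,0],[0,0,0],1],[[0,-1,0],[0,0,0],1]]}}

```text
clock: 2.65
position: [0.4095, -0.1636, 0.2811]
ee_rot: [0.999, -0.038, -0.0, -0.0]
ft_force: [1.2, 0.1, 0.1]
grip_width: 0.997
```

{"fn": "move_arm", "kwargs": {"moves": [[[0,-1,0],[0,0,0],1],[[0,-1,0],[0,0,0],1],[[0,-1,0],[0,0,0],1],[[0,-1,0],[0,0,0],1],[[0,-1,0],[0,0,0],1]]}}

```text
clock: 3.28
position: [0.419, -0.039, 0.2811]
ee_rot: [0.999, -0.038, -0.0, 0.0]
ft_force: [-0.1, -0.4, 0.4]
grip_width: 0.999
```

{"fn": "move_arm", "kwargs": {"moves": [[[0,-1,0],[0,0,0],1],[[0,-1,0],[0,0,0],1],[[0,-1,0],[0,0,0],1],[[0,-1,0],[0,0,0],1],[[0,-1,0],[0,0,0],1]]}}

```text
clock: 3.9
position: [0.4286, 0.0856, 0.2811]
ee_rot: [0.999, -0.038, -0.0, 0.0]
ft_force: [0.1, -0.6, -0.0]
grip_width: 1.0
```

{"fn": "move_arm", "kwargs": {"moves": [[[0,-1,0],[0,0,0],1],[[0,-1,0],[0,0,0],1],[[0,-1,0],[0,0,0],1],[[0,-1,0],[0,0,0],1],[[0,-1,0],[0,0,0],1]]}}

```text
clock: 4.53
position: [0.4382, 0.2101, 0.2811]
ee_rot: [0.999, -0.038, -0.0, 0.0]
ft_force: [0.3, -0.5, 0.9]
grip_width: 1.004
```

Run:
```python
from h import *
a,i=snap('wrist','w2.png')
```

```text
(no output)
```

View pics/w2.png

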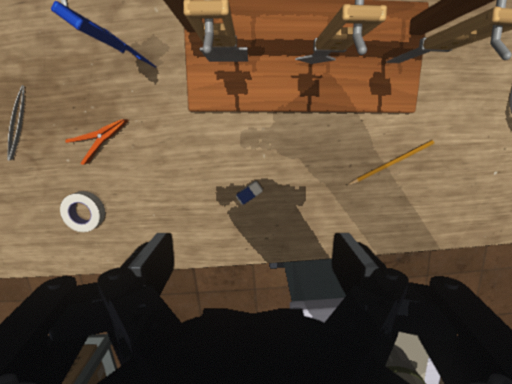

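The wide blade is at (228,55) under the handle whose top is at (207,8). The diamond trowel is at (362,12) and the narrow knife at (503,15). The blue tool is away to the left.

Run:
```python
from h import *
np.set_printoptions(precision=4,suppress=True)
i=camera_info('wrist');print(i['origin'])
for uv,z in[((187,13),.231),((228,13),.231),((187,2),.231),((228,1),.231),((343,20),.231),((386,19),.231),((208,61),.061),((247,60),.061)]:print(uv,onplane(i,uv,z))
```

```text
[0.5042 0.2075 0.4235]
(187, 13) [0.5737 0.2452 0.231 ]
(228, 13) [0.5715 0.2188 0.231 ]
(187, 2) [0.5801 0.2444 0.231 ]
(228, 1) [0.5785 0.2181 0.231 ]
(343, 20) [0.5624 0.1447 0.231 ]
(386, 19) [0.5616 0.1164 0.231 ]
(208, 61) [0.5787 0.2588 0.061 ]
(247, 60) [0.576  0.2099 0.061 ]
```

{"fn": "move_arm", "kwargs": {"moves": [[[0.92,-0.21,0],[0,0,0],1],[[0.92,-0.21,0],[0,0,0],1],[[0.92,-0.21,0],[0,0,0],1],[[0.92,-0.21,0],[0,0,0],1],[[0.92,-0.21,0],[0,0,0],1]]}}

```text
clock: 5.2
position: [0.5557, 0.2266, 0.2808]
ee_rot: [0.999, -0.038, -0.0, 0.0]
ft_force: [-0.2, 1.2, 0.3]
grip_width: 1.002
```

{"fn": "move_arm", "kwargs": {"moves": [[[0.92,-0.21,0],[0,0,0],1],[[0,0,0],[0,0,0],1]]}}

```text
clock: 5.45
position: [0.5791, 0.2299, 0.2801]
ee_rot: [0.999, -0.038, -0.001, -0.0]
ft_force: [-0.8, 0.2, -0.4]
grip_width: 1.001
```

{"fn": "move_arm", "kwargs": {"moves": [[[0,0,0.82],[0,0,0],1],[[0,0,0.82],[0,0,0],1],[[0,0,0.82],[0,0,0],1],[[0,0,0.82],[0,0,0],1],[[0,0,0.82],[0,0,0],1]]}}

```text
clock: 6.08
position: [0.5781, 0.2303, 0.1776]
ee_rot: [0.999, -0.038, -0.0, 0.0]
ft_force: [-0.7, -0.2, -0.3]
grip_width: 0.999
```

Run:
```python
from h import *
a,i=snap('scene','s2.png');b,j=snap('side','d2.png')
c=np.hstack([cv2.resize(a[150:270,140:280],(400,343)),cv2.resize(b[120:300,180:340],(400,450))[:343] if 0 else cv2.resize(b[130:270,170:333],(400,343))])
cv2.imwrite('pics/c2.png',c[:,:,::-1]);print(get_obs()['position'],get_obs()['ft_force'])
```

```text
[0.57723019 0.22968279 0.17604794] [-0.12600118 -1.10055196  0.42318976]
```

View pics/c2.png

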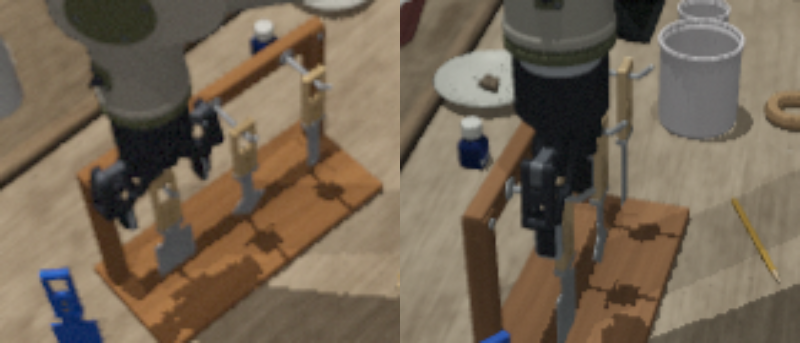

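Both fingers straddle the wide scraper's handle and clear the neighbouring trowel. Closing now.

{"fn": "move_arm", "kwargs": {"moves": [[[0,0,0],[0,0,0],0.1],[[0,0,0],[0,0,0],0.1],[[0,0,0],[0,0,0],0.1],[[0,0,0],[0,0,0],0.1],[[0,0,0],[0,0,0],0.1]], "squeeze": 50}}

```text
clock: 6.8
position: [0.5786, 0.2307, 0.1795]
ee_rot: [0.999, -0.038, 0.001, -0.0]
ft_force: [-0.3, 0.7, 5.4]
grip_width: 0.341
```

{"fn": "move_arm", "kwargs": {"moves": [[[0,0,0],[0,0,0],0.1],[[0,0,0],[0,0,0],0.1]]}}

```text
clock: 7.05
position: [0.5786, 0.2307, 0.1794]
ee_rot: [0.999, -0.038, 0.001, -0.0]
ft_force: [0.1, 0.8, 4.8]
grip_width: 0.343
```

Opening is 0.342, which is 29 mm and matches the 30 mm handle. Raising 20 mm.

{"fn": "move_arm", "kwargs": {"moves": [[[0,0,-0.4],[0,0,0],0.1],[[0,0,-0.44],[0,0,0],0.1],[[0,0,0],[0,0,0],0.1]]}}

```text
clock: 7.42
position: [0.5787, 0.2307, 0.2009]
ee_rot: [0.999, -0.038, 0.001, -0.0]
ft_force: [0.0, -0.3, -0.7]
grip_width: 0.343
```

Run:
```python
from h import *
a,i=snap('scene','s3.png');b,j=snap('side','d3.png')
c=np.hstack([cv2.resize(a[150:270,140:280],(400,343)),cv2.resize(b[130:300,190:288],(346,600))[:343] if 0 else cv2.resize(b[130:270,170:333],(400,343))])
cv2.imwrite('pics/c3.png',c[:,:,::-1]);print(get_obs()['position'],get_obs()['ft_force'])
```

```text
[0.57824759 0.23034456 0.19975889] [-0.0504874   0.25929802 -1.20711558]
```

View pics/c3.png

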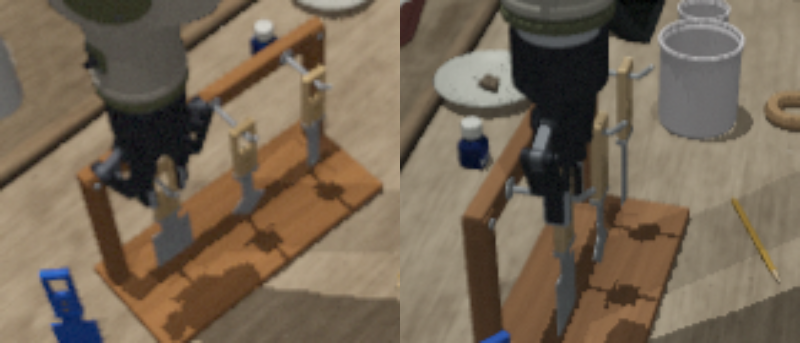

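The scraper rose with the gripper, its weight of about 0.9 N shows, and it hangs free. Drawing it off to -x.

{"fn": "move_arm", "kwargs": {"moves": [[[-0.4,0,0],[0,0,0],0.1],[[-0.5,0,0],[0,0,0],0.1],[[-0.5,0,0],[0,0,0],0.1]]}}

```text
clock: 7.9
position: [0.5421, 0.2333, 0.1997]
ee_rot: [0.999, -0.038, -0.0, 0.0]
ft_force: [-0.6, 0.4, -0.9]
grip_width: 0.345
```

{"fn": "move_arm", "kwargs": {"moves": [[[-0.8,0,0],[0,0,0],0.1],[[-1,0,0],[0,0,0],0.1],[[-1,0,0],[0,0,0],0.1],[[-0.8,0,0],[0,0,0],0.1]]}}

```text
clock: 8.4
position: [0.4519, 0.2401, 0.1997]
ee_rot: [0.999, -0.038, 0.0, 0.0]
ft_force: [1.4, 1.3, -1.3]
grip_width: 0.346
```

{"fn": "move_arm", "kwargs": {"moves": [[[0,0.3,-0.8],[0,0,0],0.1],[[0,0.7,-0.8],[0,0,0],0.1],[[0,1,-0.8],[0,0,0],0.1],[[0,1,-0.8],[0,0,0],0.1],[[0,1,-0.8],[0,0,0],0.1]]}}

```text
clock: 9.02
position: [0.4462, 0.139, 0.3016]
ee_rot: [0.999, -0.038, 0.001, 0.0]
ft_force: [0.4, -0.6, -1.1]
grip_width: 0.341
```

{"fn": "move_arm", "kwargs": {"moves": [[[0,1,0],[0,0,0],0.1],[[0,1,0],[0,0,0],0.1],[[0,1,0],[0,0,0],0.1],[[0,1,0],[0,0,0],0.1],[[0,1,0],[0,0,0],0.1]]}}

```text
clock: 9.65
position: [0.4366, 0.0144, 0.301]
ee_rot: [0.999, -0.038, 0.001, 0.0]
ft_force: [0.4, -0.1, -0.6]
grip_width: 0.344
```

{"fn": "move_arm", "kwargs": {"moves": [[[0,1,0],[0,0,0],0.1],[[0,1,0],[0,0,0],0.1],[[0,1,0],[0,0,0],0.1],[[0,1,0],[0,0,0],0.1],[[0,1,0],[0,0,0],0.1]]}}

```text
clock: 10.28
position: [0.4269, -0.1103, 0.301]
ee_rot: [0.999, -0.038, 0.001, 0.0]
ft_force: [-0.5, 0.1, 0.5]
grip_width: 0.349
```

Run:
```python
from h import *
a,i=snap('wrist','w3.png');print(i['origin'],i['rotation'],get_obs()['position'],get_obs()['grip_width'])
```

```text
[ 0.49321241 -0.11588215  0.44343705] [-0.67365364  0.72699975  0.09740358 -0.09041388] [ 0.42633855 -0.11378522  0.30073973] 0.3399861200776776
```

View pics/w3.png

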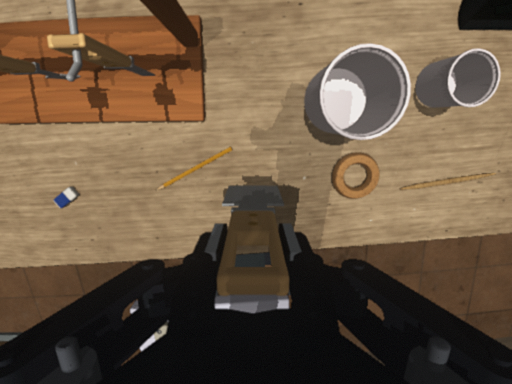

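Run:
```python
from h import *
np.set_printoptions(precision=4,suppress=True)
i=camera_info('wrist')
for uv in[(319,92),(410,92),(365,45),(365,139)]:print(onplane(i,uv,.12))
j=camera_info('side')
im=cv2.imread('pics/d3.png')
print(onplane(j,(275+1,148),.12),onplane(j,(310,148),.12), get_obs()['position'])
```

```text
[ 0.5168 -0.1984  0.12  ]
[ 0.5098 -0.3051  0.12  ]
[ 0.5634 -0.2512  0.12  ]
[ 0.4593 -0.2529  0.12  ]
[ 0.5624 -0.2226  0.12  ] [ 0.4617 -0.2416  0.12  ] [ 0.4263 -0.1138  0.3007]
```

{"fn": "move_arm", "kwargs": {"moves": [[[0.78,1,0],[0,0,0],0.1],[[0.78,1,0],[0,0,0],0.1],[[0.78,1,0],[0,0,0],0.1],[[0.78,1,0],[0,0,0],0.1],[[0.78,1,0],[0,0,0],0.1]]}}

```text
clock: 10.95
position: [0.5151, -0.2426, 0.3009]
ee_rot: [0.999, -0.038, 0.001, 0.0]
ft_force: [0.3, 0.1, -0.3]
grip_width: 0.342
```

{"fn": "move_arm", "kwargs": {"moves": [[[0,0,0.5],[0,0,0],0.1],[[0,0,0.8],[0,0,0],0.1]]}}

```text
clock: 11.2
position: [0.5148, -0.241, 0.2677]
ee_rot: [0.999, -0.038, 0.001, 0.0]
ft_force: [0.6, 0.3, -0.4]
grip_width: 0.349
```

Run:
```python
from h import *
a,i=snap('scene','s4.png');b,j=snap('side','d4.png')
c=np.hstack([cv2.resize(a[80:220,240:380],(400,400)),cv2.resize(b[60:200,225:365],(400,400))])
cv2.imwrite('pics/c4.png',c[:,:,::-1]);print(get_obs()['position'],get_obs()['ft_force'])
```

```text
[ 0.51348453 -0.24048223  0.26573043] [ 0.36527645  0.97020747 -0.53519582]
```

View pics/c4.png

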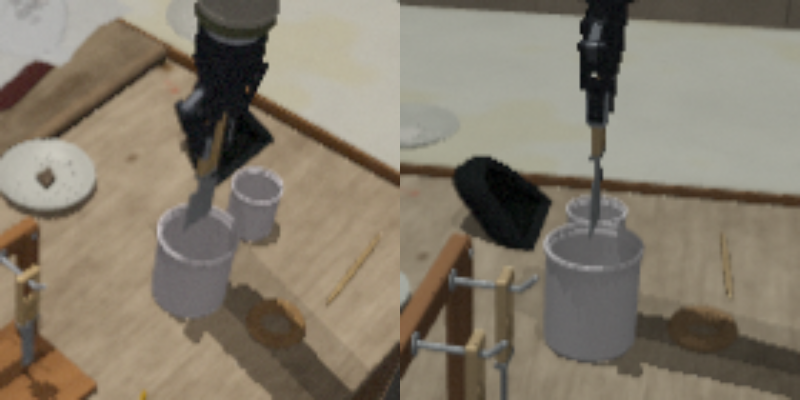

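The blade hangs centred over the pot mouth in both views. I shift 6 mm in y and lower it.

{"fn": "move_arm", "kwargs": {"moves": [[[0,0.25,0.6],[0,0,0],0.1],[[0,0,0.8],[0,0,0],0.1],[[0,0,0.8],[0,0,0],0.1],[[0,0,0.8],[0,0,0],0.1],[[0,0,0.8],[0,0,0],0.1]]}}

```text
clock: 11.92
position: [0.5141, -0.2478, 0.1719]
ee_rot: [0.999, -0.038, 0.0, 0.0]
ft_force: [0.7, -0.1, -0.6]
grip_width: 0.346
```

{"fn": "move_arm", "kwargs": {"moves": [[[0,0,0.8],[0,0,0],0.1],[[0,0,0.4],[0,0,0],0.1],[[0,0,0.3],[0,0,0],0.1],[[0,0,0],[0,0,0],0.1],[[0,0,0],[0,0,0],0.1]]}}

```text
clock: 12.55
position: [0.5146, -0.2475, 0.1355]
ee_rot: [0.999, -0.038, 0.001, 0.0]
ft_force: [0.6, -0.4, -0.8]
grip_width: 0.342
```

{"fn": "move_arm", "kwargs": {"moves": [[[0,0,0.2],[0,0,0],0.1],[[0,0,0.15],[0,0,0],0.1],[[0,0,0],[0,0,0],0.1]]}}

```text
clock: 12.92
position: [0.5149, -0.2475, 0.1276]
ee_rot: [0.999, -0.038, 0.001, 0.001]
ft_force: [-2.4, 1.7, 11.4]
grip_width: 0.344
```

Run:
```python
from h import *
a,i=snap('scene','s5.png');b,j=snap('side','d5.png')
c=np.hstack([cv2.resize(a[100:220,250:370],(400,400)),cv2.resize(b[80:200,225:345],(400,400))])
cv2.imwrite('pics/c5.png',c[:,:,::-1]);print(get_obs()['position'],get_obs()['ft_force'])
```

```text
[ 0.51492253 -0.24752346  0.12754297] [-1.92408752  1.17253577 11.52353911]
```

View pics/c5.png

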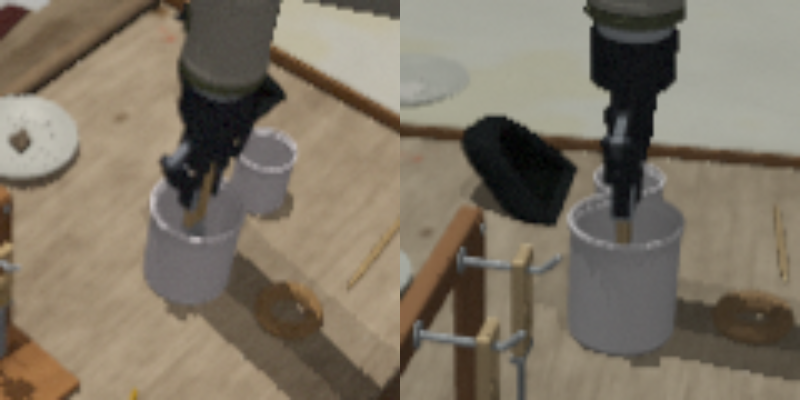

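The blade has met the pot floor (11 N at TCP z 0.1275), inside the rim. Easing up 2 mm and releasing.

{"fn": "move_arm", "kwargs": {"moves": [[[0,0,-0.12],[0,0,0],0.1],[[0,0,0],[0,0,0],0.8],[[0,0,0],[0,0,0],0.8],[[0,0,0],[0,0,0],0.8],[[0,0,0],[0,0,0],0.8]]}}

```text
clock: 13.65
position: [0.5142, -0.2473, 0.129]
ee_rot: [0.999, -0.038, -0.0, -0.0]
ft_force: [-0.4, 0.4, 0.9]
grip_width: 0.798
```

{"fn": "move_arm", "kwargs": {"moves": [[[0,0,0],[0,0,0],0.8],[[0,0,-0.4],[0,0,0],0.8],[[0,0,-0.6],[0,0,0],0.8],[[0,0,-0.8],[0,0,0],0.8],[[0,0,-1],[0,0,0],0.8]]}}

```text
clock: 14.28
position: [0.5143, -0.2473, 0.2007]
ee_rot: [0.999, -0.038, 0.0, 0.0]
ft_force: [-0.1, 0.5, -1.4]
grip_width: 0.799
```

{"fn": "move_arm", "kwargs": {"moves": [[[0,0,-1],[0,0,0],0.8],[[0,0,-1],[0,0,0],0.8],[[0,0,-1],[0,0,0],0.8],[[0,0,-1],[0,0,0],0.8],[[0,0,0],[0,0,0],0.8]]}}

```text
clock: 14.9
position: [0.5151, -0.2474, 0.3022]
ee_rot: [0.999, -0.038, 0.002, 0.001]
ft_force: [-0.3, -0.0, -0.3]
grip_width: 0.806
```

Run:
```python
from h import *
a,i=snap('scene','s6.png');b,j=snap('side','d6.png')
c=np.hstack([cv2.resize(a[100:260,170:370],(400,320)),cv2.resize(b[110:270,190:350],(400,400))[:320] if 0 else cv2.resize(b[100:260,170:370],(400,320))])
cv2.imwrite('pics/c6.png',c[:,:,::-1]);print(get_obs()['position'],get_obs()['ft_force'])
```

```text
[ 0.51416571 -0.24726429  0.29940986] [ 0.32492287  0.59369392 -1.16359179]
```

View pics/c6.png

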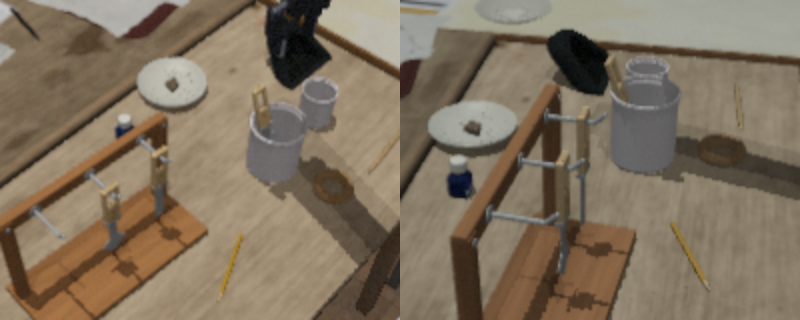

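The scraper stands in the upright pot leaning on the rim, and the other two tools still hang. One quick lean check, then I hand in.

Run:
```python
from h import *
p,e=tri(camera_info('scene'),(299.5,145),camera_info('side'),(276,130))
print(p,e,'lean',np.degrees(np.arccos(min(1,(p[2]-.008)/.17))))
if p[2]>.12: print(hand_in())
```

```text
[ 0.56700641 -0.25221881  0.16435597] 0.0022294886846493545 lean 23.11175508817875
the job is handed in; nothing more can be done
None
```

The wide scraper is standing blade down in the large pot, and I handed the job in at about 15 s of the 45 s allowed. `hand_in` gives no verdict, so these are my own checks.

- **Lift and lowering:** I gripped the handle by its edges at 29 mm opening. I raised it about 21 mm, drew it off the hook to -x, and carried it over the pot. I lowered it held until the blade touched the floor at about 11 N, then eased up 2 mm and released. While still held, its middle was about 0.10 m above the pot's underside.
- **Final state:** The last pictures show the scraper leaning about 23° on the +x rim, with its top at about (0.567, -0.252, 0.164). That puts its middle under the 105 mm limit and near the pot's axis. The pot is upright where it was, the trowel and filling knife still hang, and the gripper is well clear above.
- **Disagreement:** The fixed cameras first put the pot's centre at y of about -0.23, while two wrist views gave -0.245 and -0.252. I used -0.247, and the blade went in without touching the rim.

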